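Spring a sharpening stone into its bench holder

ROBOT

A 6-joint arm with a two-finger parallel gripper is mounted at the origin on a cart in front of the work surface, level with it; the furniture and walls round the work are solid. World frame = base frame: x ahead of the robot, y to its left, z up, the work surface at z = 0. Lengths are in m, angles in degrees, forces in N, time in s.
With the tool pointing down it reaches from about 0.375 to 0.9 m from the base axis. Payload 3.1 kg.
Tool frame: the origin (TCP) lies on the centre line of the jaws, within the pads' length; the fingertips stand 14 mm ahead of it and the grasp point (between the pads) lies 5 mm behind it (bot.tips_ahead is the distance from the TCP to the fingertips, in m); z points along the fingers, y is the line along which they close (so a half turn about z gives the same grasp; the last joint's range is limited). The gripper opens to 87 mm and grips with 3 to 60 N. Pads are 19 mm wide; open, the fingers measure 117 mm over their backs; the gripper's body (75 mm by 190 mm) begins 51 mm behind the grasp point.
Start: joints at [64.658, 30.224, 82.088, -0, 67.689, -10.227], TCP at [0.163, 0.603, 0.237] pointing down, gripper open.
Joint ranges: [-176.69, 176.69], [-43.24, 126.21], [12.49, 139.97], [-82, 262], [0, 151.66], [-163.58, 163.58]. Speed limits (degrees/s): [159.86, 159.86, 180, 180, 180, 180].

INTERFACE

Orientations are given as a 3x3 rotation matrix whose columns are the frame's x, y, z axes.
In Python, from rig import bot gives the robot as it stands.
- The arm moves only by the tool play_rows, never from a script. Its argument "moves" is a list that holds one entry, the list of rows, each a list of 6 numbers: the shift along the tool's x, y, z in mm, then the turn, a rotation vector about the tool's x, y, z in rad. A call has 1 to 5 rows; each row shifts and turns the commanded pose from where the row before left it, along the tool's axes as they then stand; what a row does not reach is not made up. A row lasts 1/10 s, in which the tool goes at most 50 mm and 8.59 degrees, less where a joint would pass 70% of its speed; a pose out of reach is approached as far as the arm can. A call with a gripper value outside its range is refused whole. "fingers" is the opening, from -1 (shut) to 1 (fully open), set as the call begins (left out, the last holds). The fingers move at their own pace and stop on an object; the grip force is fixed at half the most. Time passes only in rows, so rows that do not move let the fingers close. It gives the time, the measured TCP pose, the force, the opening and the grip force at its end, in the units of the state.
- bot.read_state(): the state, without advancing time (a new reading comes with each control period).
- bot.capture(name): name is "side" or "top" or "wrist"; returns a dict with "image" (384x512x3 uint8, blue, green, red), "fx", "fy", "cx", "cy" (pixels), "distortion" ([k1, k2, p1, p2, k3] as OpenCV has them; the pictures are not rectified), "R" (3x3) and "t" (3): a world point X has camera coordinates R X + t. Camera axes: x right, y down, z forward; pixel columns grow to the right and rows downward; lengths in m; the calibration is good to about 2 mm. A picture is of the moment at which its call begins. There is no depth.
- bot.hand_in(): hands the job in; it is judged then, once.
Trained networks look in a picture, given as the dict that the camera call returned (one of the last four; its "shot" number tells which), for a name from the list of things; names that differ only in an ending like _2 or _b are one class to them, and where a whole thing is asked for, a point or a joint stands for the part that bears it (a point fixed in the world has none). Each returns a list of dicts, best first, with "confidence" (0 to 1); they miss things now and then, are a little off and sometimes report something else, mostly with a low value. They report only what shows in the picture. A call takes as long as a camera call. They do not tell look-alikes from the thing itself.
- bot.search_frame(picture, query): "centre" ([column, row] in pixels, amid what is visible of it).
- bot.silhouettes(picture, query): "pixels" (384x512 bool, what is visible of it) and "centre" ([column, row] in pixels, amid what is visible of it).
- bot.pinpoint(picture, query): "centre" ([column, row] in pixels: a listed point, or the origin of a listed thing).
The state is a dict: "time_s": time; "joint_positions": joint angles; "qvel": joint speeds; "tau": joint torques, N m; "position": TCP position; "tcp_rot": TCP orientation; "force": force on the tool from outside, world axes, zero at the start; "moment": the same for the moment, N m; "opening": opening from 0.0 (shut) to 1.0 (fully open); "grasp_force": force on a finger pad.
Only numpy, scipy, OpenCV 4.12 (cv2) and the standard library are available. Lean on these libraries where they do the work, as an engineer would, in place of code of your own. Each camera call takes 0.05 s, during which the arm holds its last target. There are 200 camera calls.

TASK

Load the sharpening stone that lies on the bench into the stone holder the way a battery goes in: put one end gently against the sprung jaw, push the jaw back just far enough without ramming it to the end of its travel, and let the other end down behind the fixed stop. Leave the stone flat on the holder's plate, straight and centred across it, held between jaw and stop, and do not disturb the other things on the bench.

Things in the scene. Friction and masses are not known exactly. Their poses are not given: they have to be found in the camera images.
- stone: the sharpening stone, a plain dull green block, 46 (x) x 108 (y, its length) x 22 (z) mm, about 0.26 kg (0.2 to 0.34). Origin: centre of its underside, z up. It starts lying flat on the bench, free to be gripped across its 46 mm width. Either end may go to the jaw.
- holder: the stone holder, fixed to the bench. Origin: centre of its foot on the bench; x runs along it towards the sprung jaw, z up. Wooden beam 256 x 44 mm, top at z 20 mm, on two cross feet (90 mm wide, 8 mm high, x +-100 mm). On it lies a clamp frame: plate 200 x 40 mm, top at z 24 mm, with stop and jaw, no side walls. The seated stone's origin is at z 24 mm. Contact forces of stone on holder, added up: over 25 N while tilted, or 45 N at all, is ramming.
- stop_mark (a point): middle setting of the fixed steel stop, on the beam: foot of its upright inner face, at holder x -52, y 0, z 24 mm. The stop is 16 mm thick, 42 wide, top at z 36 mm. The whole clamp frame (plate, stop, jaw) was slid along x by up to 16 mm either way and tightened: the true stop and jaw are both off their marks by that same unmeasured shift; find it by feel or sight.
- jaw_mark (a point): middle setting of the free jaw: foot of its upright face, holder x +46, y 0, z 24 mm. Steel jaw 10 mm thick, 42 wide, top at z 36; free gap to the stop always 98 mm, 10 less than the stone, so the stone goes in tilted, lower end on the jaw. It slides 14 mm along +x to a hard end; spring 2 N at first, +0.4 N per mm (6 N when seated). Housing behind it at x 80 to 98, top at z 36 mm.
- handle_blank: bystander: dark octagonal wooden handle blank, 23 x 118 x 19 mm, origin at the centre of its underside; leave alone
- ferrule: bystander: small ring (ferrule), 23 mm diameter, 22 mm high, origin at the centre of its underside; leave alone
- marker: bystander: felt marker, 124 x 13 x 14 mm, origin at the centre of its underside; leave alone
- loupe_1: bystander: black loupe, 37 mm diameter, 22 mm high, origin at the centre of its underside; leave alone
Things that resemble listed ones, but are neither listed nor needed, are in the scene too. There is more than one size of the stone; the one meant has the size given above.

How it is judged:
By the outcome, as a careful person would: the job done as asked, in the order asked, and still so for the second after the job is handed in, with the robot touching nothing.
It also fails if it takes over 64 s, if anything falls off the work surface, if the arm or the gripper's body presses on something with over 40 N, if the wrist force passes 120 N, or if a joint passes its speed limit or range.

## Working session

There is one attempt and no reset: what is moved stays moved. The work goes in short steps, Python scripts to look and compute and a tool call to move; the robot and the scene stay as the last step left them, time stands still between calls to the robot, and variables do not carry over. Pictures are saved under pics/ and viewed, at most 10 in all, crops included, and the job is handed in when it is done.

Besides the shell and the picture viewer there is one more tool, called after "Request:" in YAML: its name, and indented under it one key for each argument. play_rows: Moves the arm, as the interface text tells. Its arguments: {"type":"object","properties":{"moves":{"type":"array","items":{"type":"array","items":{"type":"array","items":{"type":"number"}}}},"fingers":{"type":"number"}},"required":["moves"]}

```bash
mkdir -p pics; ls
cat > h.py <<'E'
import numpy as np, cv2, json
from rig import bot
def ray(p,uv):
    K=np.array([[p['fx'],0,p['cx']],[0,p['fy'],p['cy']],[0,0,1.]])
    n=cv2.undistortPoints(np.array([[uv]],float),K,np.array(p['distortion'],float))[0,0]
    R=np.array(p['R']);t=np.array(p['t']);return -R.T@t, R.T@np.array([n[0],n[1],1])
def onz(p,uv,z):
    o,d=ray(p,uv);return o+d*(z-o[2])/d[2]
def proj(p,X):
    K=np.array([[p['fx'],0,p['cx']],[0,p['fy'],p['cy']],[0,0,1.]])
    return cv2.projectPoints(np.array(X,float).reshape(-1,3),cv2.Rodrigues(np.array(p['R']))[0],np.array(p['t'],float),K,np.array(p['distortion'],float))[0][:,0]
E
python3 - <<'E'
from h import *
for c in ['top','side']:
    p=bot.capture(c); cv2.imwrite(f'pics/{c}1.png',p['image'])
    print(c, ray(p,(256,192)))
    for q in ['stone','holder','handle_blank','ferrule','marker','loupe_1']:
        for r in bot.silhouettes(p,q)[:3]:
            print(q,r['confidence'],r['centre'],r['pixels'].sum(),onz(p,r['centre'],0.011).round(3))
    for q in ['stop_mark','jaw_mark','holder','stone']:
        for r in bot.pinpoint(p,q)[:3]: print(q,r['confidence'],r['centre'],onz(p,r['centre'],0.024 if 'mark' in q else 0).round(4))
E
```

```text
pics
top (array([0.47611303, 0.04275374, 1.09960536]), array([ 0.07369645, -0.04824924, -0.99668137]))
stone 0.92 [185.0, 169.4] 340 [0.613 0.173 0.011]
stone 0.91 [193.3, 218.1] 763 [0.489 0.149 0.011]
stone 0.52 [229.5, 198.0] 381 [0.541 0.058 0.011]
ferrule 0.49 [282.2, 207.1] 2014 [ 0.518 -0.077  0.011]
marker 0.48 [346.3, 171.3] 248 [ 0.612 -0.243  0.011]
loupe_1 0.48 [136.4, 181.0] 115 [0.582 0.296 0.011]
stop_mark 0.6 [278.3, 227.4] [ 0.4667 -0.0659  0.024 ]
jaw_mark 0.97 [293.2, 190.7] [ 0.5597 -0.1039  0.024 ]
holder 0.95 [283.2, 205.8] [ 0.5222 -0.081   0.    ]
stone 0.94 [193.7, 216.5] [0.493  0.1495 0.    ]
stone 0.92 [232.6, 193.2] [0.5538 0.0501 0.    ]
stone 0.87 [181.3, 167.3] [0.6201 0.1838 0.    ]
side (array([0.60065848, 0.84527315, 0.42634561]), array([-0.04702087, -0.90230018, -0.42925038]))
stone 0.92 [288.1, 231.9] 1043 [0.498 0.158 0.011]
stone 0.88 [258.2, 208.8] 318 [0.554 0.059 0.011]
stone 0.85 [227.9, 238.5] 539 [0.618 0.184 0.011]
holder 0.65 [268.0, 182.2] 1362 [ 0.522 -0.087  0.011]
handle_blank 0.82 [199.0, 206.7] 366 [0.686 0.051 0.011]
handle_blank 0.33 [234.6, 160.9] 180 [ 0.609 -0.237  0.011]
marker 0.61 [233.0, 160.2] 216 [ 0.614 -0.243  0.011]
stop_mark 0.98 [293.9, 181.2] [ 0.4586 -0.0651  0.024 ]
jaw_mark 0.85 [254.4, 173.6] [ 0.5563 -0.1122  0.024 ]
holder 0.56 [266.2, 187.6] [ 0.5268 -0.0775  0.    ]
stone 0.7 [284.3, 236.5] [0.5048 0.1582 0.    ]
stone 0.54 [259.0, 213.9] [0.5518 0.063  0.    ]
```

Run:
```python
import cv2
a=cv2.imread('pics/top1.png')[110:270,110:390]
cv2.imwrite('pics/t1c.png',cv2.resize(a,(800,457),interpolation=cv2.INTER_CUBIC))
from h import *
print(bot.read_state()['tcp_rot'], bot.read_state()['time_s'])
p=bot.capture('wrist');cv2.imwrite('pics/w1.png',p['image']);print(ray(p,(256,192)))
p=bot.capture('top')
for r in bot.silhouettes(p,'stone'):
    if r['pixels'].sum()<200: continue
    ys,xs=np.nonzero(r['pixels']); w=np.array([onz(p,(x,y),.022)[:2] for x,y in zip(xs,ys)],np.float32)
    print(r['confidence'],cv2.minAreaRect(w))
```

```text
[[-9.65400593e-01  2.60771345e-01 -1.38584306e-05]
 [ 2.60771345e-01  9.65400593e-01  6.64727806e-06]
 [ 1.51123567e-05  2.80340460e-06 -1.00000000e+00]] 1.1
(array([0.09848788, 0.6199063 , 0.38383633]), array([ 0.23926924, -0.05255349, -0.96960581]))
0.82 ((0.5514508485794067, 0.05053798109292984), (0.029593082144856453, 0.07127434015274048), 23.402233123779297)
0.77 ((0.6150639057159424, 0.17219223082065582), (0.07089892029762268, 0.029941851273179054), 21.402400970458984)
0.72 ((0.4927076995372772, 0.14529407024383545), (0.10805254429578781, 0.04792730510234833), 1.1064780950546265)
0.48 ((0.6130754351615906, -0.23441119492053986), (0.010291029699146748, 0.12116020917892456), 89.22575378417969)
```

View pics/t1c.png

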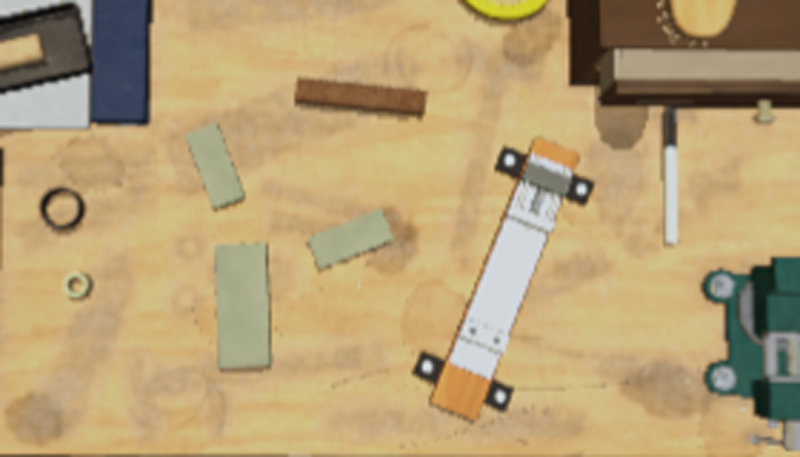

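The crop shows the 108 mm stone at crop (243,306), which is full-image (195,217). Two smaller look-alikes lie beside it. The holder is centred at crop (510,280) with the jaw end up and to the right. Next I write a helper that works out rows and go above the stone.

```bash
cat >> h.py <<'E'
from scipy.spatial.transform import Rotation as Ro
def pose(yaw,tilt=0):
    # tool x at world angle yaw (deg), z down; tilt about tool y (deg)
    c,s=np.cos(np.radians(yaw)),np.sin(np.radians(yaw))
    x=np.array([c,s,0]);z=np.array([0,0,-1.]);y=np.cross(z,x)
    return np.c_[x,y,z]@Ro.from_euler('y',tilt,degrees=True).as_matrix()
def plan(pos,yaw,tilt=0,n=None,vmax=45):
    s=bot.read_state();p0=np.array(s['position']);R0=np.array(s['tcp_rot']);R1=pose(yaw,tilt)
    rv=Ro.from_matrix(R0.T@R1).as_rotvec();d=np.array(pos)-p0
    n=n or int(max(np.ceil(np.linalg.norm(d)*1000/vmax),np.ceil(np.linalg.norm(rv)/.14),1))
    out=[];R=R0
    for k in range(n):
        out.append([round(v,1) for v in (R.T@d*1000/n)]+[round(v,4) for v in rv/n]); R=R@Ro.from_rotvec(rv/n).as_matrix()
    print('dpos mm',(d*1000).round(1),'rot',rv.round(3))
    for i in range(0,n,5): print(json.dumps(out[i:i+5]))
E
python3 -c "
from h import *
plan([.493,.146,.18],181)"
```

```text
dpos mm [ 330.1 -457.4  -56.5] rot [-0.    -0.    -0.281]
[[-33.7, -27.3, 4.4, -0.0, -0.0, -0.0216], [-33.1, -28.1, 4.4, -0.0, -0.0, -0.0216], [-32.5, -28.8, 4.4, -0.0, -0.0, -0.0216], [-31.8, -29.5, 4.4, -0.0, -0.0, -0.0216], [-31.2, -30.2, 4.4, -0.0, -0.0, -0.0216]]
[[-30.5, -30.8, 4.4, -0.0, -0.0, -0.0216], [-29.9, -31.5, 4.4, -0.0, -0.0, -0.0216], [-29.2, -32.1, 4.4, -0.0, -0.0, -0.0216], [-28.5, -32.7, 4.3, -0.0, -0.0, -0.0216], [-27.8, -33.3, 4.3, -0.0, -0.0, -0.0216]]
[[-27.0, -33.9, 4.3, -0.0, -0.0, -0.0216], [-26.3, -34.5, 4.3, -0.0, -0.0, -0.0216], [-25.5, -35.1, 4.3, -0.0, -0.0, -0.0216]]
```

Request:
play_rows:
  moves:
    - [[-34, -27, 4, 0, 0, -0.022], [-33, -28, 4, 0, 0, -0.022], [-32, -29, 4, 0, 0, -0.022], [-32, -29, 4, 0, 0, -0.022], [-31, -30, 4, 0, 0, -0.022]]
  fingers: 0.6

```text
time_s: 1.75
position: [0.2908, 0.4272, 0.2166]
tcp_rot: [[-0.988, 0.152, 0.001], [0.152, 0.988, 0.001], [-0.001, 0.001, -1.0]]
force: [0.8, 0.0, 0.2]
opening: 0.807
grasp_force: 0.0
```

Request:
play_rows:
  moves:
    - [[-31, -31, 4, 0, 0, -0.022], [-30, -31, 4, 0, 0, -0.022], [-29, -32, 4, 0, 0, -0.022], [-28, -33, 4, 0, 0, -0.022], [-28, -33, 4, 0, 0, -0.022]]

```text
time_s: 2.25
position: [0.4185, 0.2518, 0.1967]
tcp_rot: [[-0.999, 0.043, 0.001], [0.043, 0.999, 0.0], [-0.001, 0.0, -1.0]]
force: [1.0, 0.9, -0.0]
opening: 0.803
grasp_force: 0.0
```

Request:
play_rows:
  moves:
    - [[-27, -34, 4, 0, 0, -0.022], [-26, -34, 4, 0, 0, -0.022], [-25, -35, 4, 0, 0, -0.022], [0, 0, 0, 0, 0, 0], [0, 0, 0, 0, 0, 0]]

```text
time_s: 2.75
position: [0.4937, 0.1477, 0.1844]
tcp_rot: [[-1.0, -0.019, -0.001], [-0.019, 1.0, 0.0], [0.001, 0.0, -1.0]]
force: [-0.5, 0.2, 0.1]
opening: 0.799
grasp_force: 0.0
```

Run:
```python
from h import *
s=bot.read_state();print(s['position'],s['force'],s['time_s'],s['opening'])
p=bot.capture('wrist');cv2.imwrite('pics/w2.png',p['image'])
for r in bot.silhouettes(p,'stone')[:4]:
    ys,xs=np.nonzero(r['pixels']); w=np.array([onz(p,(x,y),.022)[:2] for x,y in zip(xs,ys)],np.float32)
    print(r['confidence'],r['centre'],cv2.minAreaRect(w))
plan([.493,.146,.018],181)
```

```text
[0.49366246 0.14771671 0.18441109] [-0.45839767  0.16861967  0.09666236] 2.75 0.7994947922775076
0.89 [274.1, 284.4] ((0.6107631921768188, 0.171049565076828), (0.045839354395866394, 0.03135257586836815), 21.75639533996582)
0.81 [248.6, 176.5] ((0.49224603176116943, 0.14480778574943542), (0.10901147872209549, 0.04627152532339096), 3.2871220111846924)
0.59 [158.1, 224.2] ((0.5472805500030518, 0.054209280759096146), (0.031137432903051376, 0.07249841839075089), 21.494407653808594)
dpos mm [   0.6   -3.1 -166.5] rot [ 0.    -0.001  0.005]
[[-0.2, -0.8, 41.6, 0.0001, -0.0003, 0.0013], [-0.2, -0.8, 41.6, 0.0001, -0.0003, 0.0013], [-0.2, -0.8, 41.6, 0.0001, -0.0003, 0.0013], [-0.1, -0.8, 41.6, 0.0001, -0.0003, 0.0013]]
```

View pics/w2.png

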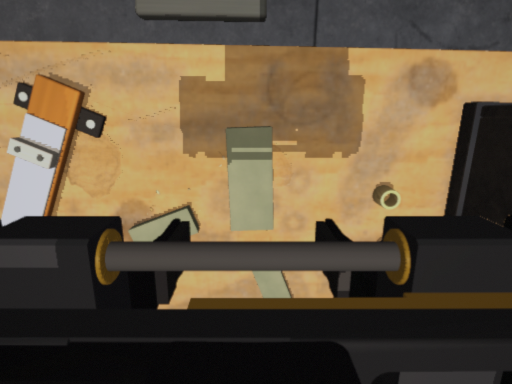

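The wrist view shows the stone centred at (250,178), almost parallel to the tool. The small look-alike at (160,225) is clear of the fingers. I descend and grip.

Request:
play_rows:
  moves:
    - [[0, -1, 45, 0, 0, 0], [0.5, -1, 45, 0, 0, 0], [0.5, -1, 40, 0, 0, 0], [0, 0, 26, 0, 0, 0], [0, 0, 11, 0, 0, 0]]

```text
time_s: 3.35
position: [0.4899, 0.1468, 0.0155]
tcp_rot: [[-1.0, -0.025, -0.005], [-0.025, 1.0, -0.0], [0.005, -0.0, -1.0]]
force: [0.7, -1.0, -0.1]
opening: 0.801
grasp_force: 0.0
```

Request:
play_rows:
  moves:
    - [[0, 0, 0, 0, 0, 0], [0, 0, 0, 0, 0, 0], [0, 0, 0, 0, 0, 0], [0, 0, 0, 0, 0, 0], [0, 0, 0, 0, 0, 0]]
  fingers: -1

```text
time_s: 3.85
position: [0.4933, 0.1457, 0.019]
tcp_rot: [[-1.0, -0.022, 0.003], [-0.022, 1.0, 0.0], [-0.003, 0.0, -1.0]]
force: [-0.4, 2.2, 7.5]
opening: 0.529
grasp_force: 29.9
```

Request:
play_rows:
  moves:
    - [[0, 0, 0, 0, 0, 0], [0, 0, -15, 0, 0, 0], [0, 0, -40, 0, 0, 0], [0, 0, -40, 0, 0, 0], [0, 0, -40, 0, 0, 0]]

```text
time_s: 4.35
position: [0.4915, 0.1453, 0.1537]
tcp_rot: [[-1.0, -0.022, -0.002], [-0.022, 1.0, -0.0], [0.002, -0.0, -1.0]]
force: [0.6, 0.2, -4.7]
opening: 0.529
grasp_force: 29.8
```

Run:
```python
from h import *
s=bot.read_state();print(s['position'],s['force'],s['moment'],s['time_s'],s['opening']*87,s['grasp_force'])
h=np.array([.5225,-.0795]);plan([h[0],h[1],.15],158)
```

```text
[0.491464   0.14533244 0.15371808] [ 0.57581482  0.19019919 -4.7379543 ] [ 0.03910256 -0.05467632  0.05457445] 4.35 45.994812363272736 29.821813702583313
dpos mm [  31.  -224.8   -3.7] rot [-0.    -0.002  0.406]
[[-4.4, -37.6, 0.6, -0.0001, -0.0003, 0.0676], [-6.9, -37.2, 0.6, -0.0001, -0.0003, 0.0676], [-9.4, -36.6, 0.6, -0.0001, -0.0003, 0.0676], [-11.8, -35.9, 0.6, -0.0001, -0.0003, 0.0676], [-14.2, -35.0, 0.6, -0.0001, -0.0003, 0.0676]]
[[-16.6, -34.0, 0.6, -0.0001, -0.0003, 0.0676]]
```

Request:
play_rows:
  moves:
    - [[-4.5, -38, -8, 0, 0, 0.068], [-7, -37, -8, 0, 0, 0.068], [-9.5, -37, -8, 0, 0, 0.068], [-12, -36, -8, 0, 0, 0.068], [-14, -35, -8, 0, 0, 0.068]]

```text
time_s: 4.85
position: [0.5177, -0.0438, 0.1928]
tcp_rot: [[-0.949, 0.315, -0.001], [0.315, 0.949, 0.0], [0.001, 0.0, -1.0]]
force: [0.6, -0.1, -3.3]
opening: 0.527
grasp_force: 29.8
```

Request:
play_rows:
  moves:
    - [[-16.5, -34, -6, 0, 0, 0.068], [0, 0, 0, 0, 0, 0], [0, 0, 0, 0, 0, 0], [0, 0, 0, 0, 0, 0]]

```text
time_s: 5.25
position: [0.5222, -0.0789, 0.198]
tcp_rot: [[-0.927, 0.376, -0.002], [0.376, 0.927, 0.001], [0.003, 0.0, -1.0]]
force: [0.1, 0.5, -3.7]
opening: 0.528
grasp_force: 29.8
```

Run:
```python
from h import *
s=bot.read_state();print(s['position'],s['force'],s['moment'],s['time_s'],s['opening']*87,s['grasp_force']);print(np.array(s['tcp_rot']).round(4))
for c in ['wrist','top','side']:
    p=bot.capture(c);cv2.imwrite(f'pics/{c}3.png',p['image']); np.save(f'{c}3.npy',p,allow_pickle=True)
    for q in ['stop_mark','jaw_mark']:
        for r in bot.pinpoint(p,q)[:1]: print(c,q,r['confidence'],r['centre'],onz(p,r['centre'],0.024 if 'mark' in q else 0).round(4))
a=cv2.imread('pics/wrist3.png');b=cv2.imread('pics/top3.png')
b=cv2.resize(b[140:270,230:340],(490,579),interpolation=cv2.INTER_CUBIC)
cv2.imwrite('pics/top3c.png',b)
```

```text
[ 0.52223751 -0.07891872  0.19803868] [ 0.14777161  0.45563499 -3.70290969] [0.04013492 0.04003931 0.05912725] 5.25 45.93592801665382 29.821920096874237
[[-9.266e-01  3.759e-01 -2.200e-03]
 [ 3.759e-01  9.266e-01  1.300e-03]
 [ 2.500e-03  3.000e-04 -1.000e+00]]
wrist stop_mark 0.97 [241.9, 132.9] [ 0.4735 -0.0715  0.024 ]
wrist jaw_mark 0.58 [242.2, 133.5] [ 0.4742 -0.0715  0.024 ]
top stop_mark 0.42 [279.4, 226.4] [ 0.4693 -0.0687  0.024 ]
top jaw_mark 0.4 [233.6, 146.0] [0.6731 0.0485 0.024 ]
side stop_mark 0.59 [290.4, 181.1] [ 0.4674 -0.0656  0.024 ]
side jaw_mark 0.76 [254.1, 171.7] [ 0.5567 -0.1252  0.024 ]
```

View pics/wrist3.png

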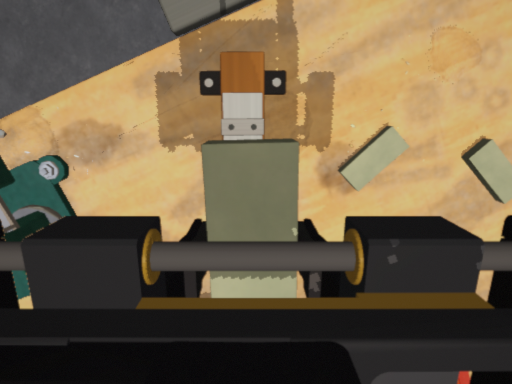

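View pics/side3.png

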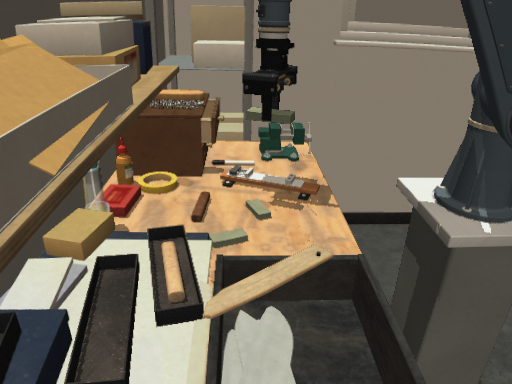

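The wrist view shows the beam end at (221–265, 52), a foot centred near row 83, and the stop block at rows 118–135. The held stone's front edge is at row 141. The side view shows the stone above the holder with nothing near it. I measure the axis and stop from the wrist picture.

Run:
```python
from h import *
p=np.load('wrist3.npy',allow_pickle=True).item();im=p['image'].astype(int)
g=im.sum(2)/3
print('rows @col 243',[(r,int(g[r,238:250].mean()),int((im[r,238:250,2]-im[r,238:250,0]).mean())) for r in list(range(48,56))+list(range(90,98))+list(range(112,146))])
def cross(r,lo,hi,v):  # edges by max gradient
    row=v[r-1:r+2].mean(0);d=np.abs(np.diff(row[lo:hi]));i=d.argmax();w=d[max(0,i-1):i+2];k=np.arange(max(0,i-1),max(0,i-1)+len(w));return lo+(k*w).sum()/w.sum()+.5
bl=im[:,:,0]+im[:,:,1]
for z,rows in ((.02,[56,60,64,100,105,110]),(.036,[121,124,127,130,133])):
    L=[];
    for r in rows:
        l=cross(r,212,230,g);rr=cross(r,256,276,g);a=onz(p,(l,r),z);b=onz(p,(rr,r),z)
        print(z,r,round(l,1),round(rr,1),((a+b)/2).round(4),'w',round(np.linalg.norm(a-b)*1000,1))
cv2.imwrite('pics/w3c.png',cv2.resize(p['image'][45:150,190:300],(550,525),interpolation=cv2.INTER_NEAREST))
```

```text
rows @col 243 [(48, 109, 63), (49, 109, 63), (50, 107, 63), (51, 87, 66), (52, 84, 93), (53, 89, 104), (54, 90, 105), (55, 90, 105), (90, 93, 109), (91, 93, 103), (92, 109, 56), (93, 168, 17), (94, 178, 14), (95, 179, 14), (96, 179, 14), (97, 179, 14), (112, 179, 14), (113, 179, 14), (114, 179, 14), (115, 179, 14), (116, 179, 14), (117, 174, 14), (118, 151, 15), (119, 153, 19), (120, 160, 18), (121, 161, 18), (122, 161, 18), (123, 159, 18), (124, 160, 18), (125, 159, 19), (126, 160, 19), (127, 161, 19), (128, 160, 19), (129, 158, 19), (130, 157, 19), (131, 159, 20), (132, 159, 20), (133, 157, 20), (134, 148, 19), (135, 149, 14), (136, 176, 15), (137, 179, 14), (138, 172, 15), (139, 133, 15), (140, 70, 14), (141, 54, 14), (142, 61, 16), (143, 87, 23), (144, 107, 27), (145, 111, 28)]
0.02 56 219.5 264.5 [ 0.4054 -0.0433  0.02  ] w 43.9
0.02 60 219.5 264.5 [ 0.4088 -0.0447  0.02  ] w 44.0
0.02 64 219.4 264.5 [ 0.4122 -0.0461  0.02  ] w 44.3
0.02 100 222.3 261.8 [ 0.4436 -0.0591  0.02  ] w 39.9
0.02 105 222.2 261.8 [ 0.4481 -0.061   0.02  ] w 40.1
0.02 110 222.5 261.8 [ 0.4526 -0.0627  0.02  ] w 40.0
0.036 121 221.3 263.4 [ 0.4627 -0.0661  0.036 ] w 41.0
0.036 124 228.3 263.4 [ 0.4666 -0.0641  0.036 ] w 34.3
0.036 127 228.1 263.4 [ 0.4692 -0.0652  0.036 ] w 34.5
0.036 130 221.5 263.4 [ 0.4707 -0.0693  0.036 ] w 41.1
0.036 133 221.5 263.4 [ 0.4733 -0.0704  0.036 ] w 41.2
```

View pics/w3c.png

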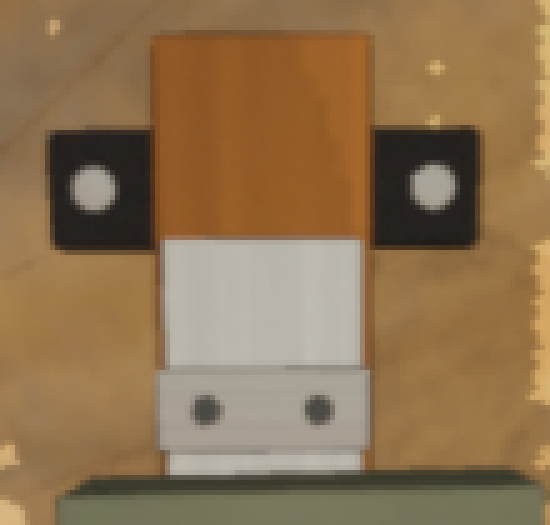

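Run:
```python
from h import *
p=np.load('wrist3.npy',allow_pickle=True).item()
print('cam',ray(p,(256,192))[0])
be=onz(p,(242,51.3),.02);ft=[onz(p,(242,r),.008) for r in (70.5,94.5)];pl=onz(p,(242.1,92.4),.024);st=onz(p,(242.45,135.3),.036);so=onz(p,(242.4,117.8),.036)
a=np.radians(-22);u=np.array([np.cos(a),np.sin(a)]);v=np.array([-u[1],u[0]])
for n,q in zip(['be','ft','ft','pl','so','st'],[be,*ft,pl,so,st]): print(n,q.round(4),'u',round(u@q[:2]*1e3,1),'v',round(v@q[:2]*1e3,1))
s=bot.read_state();t=np.array(s['position'])[:2];print('tcp u,v',u@t*1e3,v@t*1e3)
# held stone: front top edge at z (underside = tcp_z-.018 -> top +.004)
zt=s['position'][2]+.004
for uv in ((205,143.5),(298.5,141.5)): q=onz(p,uv,zt);print('stone',u@q[:2]*1e3,v@q[:2]*1e3)
```

```text
cam [ 0.46073164 -0.05487008  0.34549219]
be [ 0.4015 -0.0417  0.02  ] u 387.9 v 111.8
ft [ 0.4162 -0.0482  0.008 ] u 403.9 v 111.2
ft [ 0.4379 -0.0572  0.008 ] u 427.4 v 111.0
pl [ 0.4371 -0.0562  0.024 ] u 426.4 v 111.6
so [ 0.4599 -0.0649  0.036 ] u 450.7 v 112.1
st [ 0.4754 -0.0713  0.036 ] u 467.5 v 112.0
tcp u,v 515.1593603195793 122.39452245191153
stone 460.5311430749561 100.04514744808554
stone 459.6874860475036 142.8093537189554
```

```bash
cat >> h.py <<'E'
A0=np.radians(-22.);U=np.array([np.cos(A0),np.sin(A0)]);V=np.array([-U[1],U[0]])
def uv(u,v,z): q=(u*U+v*V)/1e3; return [q[0],q[1],z/1e3]
def st():
    s=bot.read_state();q=np.array(s['position']);R=np.array(s['tcp_rot'])
    print('t',round(s['time_s'],2),'u',round(U@q[:2]*1e3,2),'v',round(V@q[:2]*1e3,2),'z',round(q[2]*1e3,2),'yaw',np.degrees(np.arctan2(R[1,0],R[0,0])).round(2),'tilt',np.degrees(np.arcsin(R[2,0])).round(2),'F_uvz',np.round([U@s['force'][:2],V@s['force'][:2],s['force'][2]],1),'M',np.round(s['moment'],2))
E
python3 -c "
from h import *
st();plan(uv(525,113.5,80),158)"
```

```text
t 5.7 u 515.16 v 122.39 z 198.52 yaw 157.93 tilt 0.01 F_uvz [-0.2 -0.1 -3.6] M [ 0.02 -0.04 -0.06]
dpos mm [   5.8  -11.9 -118.5] rot [ 0.    -0.    -0.001]
[[-3.3, -3.0, 39.5, 0.0, -0.0, -0.0004], [-3.3, -3.0, 39.5, 0.0, -0.0, -0.0004], [-3.3, -3.0, 39.5, 0.0, -0.0, -0.0004]]
```

Request:
play_rows:
  moves:
    - [[-3, -3, 40, 0, 0, 0], [-3, -3, 40, 0, 0, 0], [-4, -3, 38, 0, 0, 0], [0, 0, 0, 0, 0, 0], [0, 0, 0, 0, 0, 0]]

```text
time_s: 6.2
position: [0.5292, -0.0919, 0.0804]
tcp_rot: [[-0.926, 0.376, -0.002], [0.376, 0.926, 0.001], [0.002, 0.0, -1.0]]
force: [0.4, 0.2, -2.5]
opening: 0.527
grasp_force: 29.8
```

Run:
```python
from h import *
st();p=bot.capture('wrist');np.save('wrist4.npy',p,allow_pickle=True)
cv2.imwrite('pics/w4c.png',cv2.resize(p['image'][40:200,170:320],(750,800),interpolation=cv2.INTER_NEAREST)[:600])
```

```text
t 6.2 u 525.09 v 113.08 z 80.41 yaw 157.89 tilt 0.1 F_uvz [ 0.3  0.3 -2.5] M [-0.   -0.03 -0.01]
```

View pics/w4c.png

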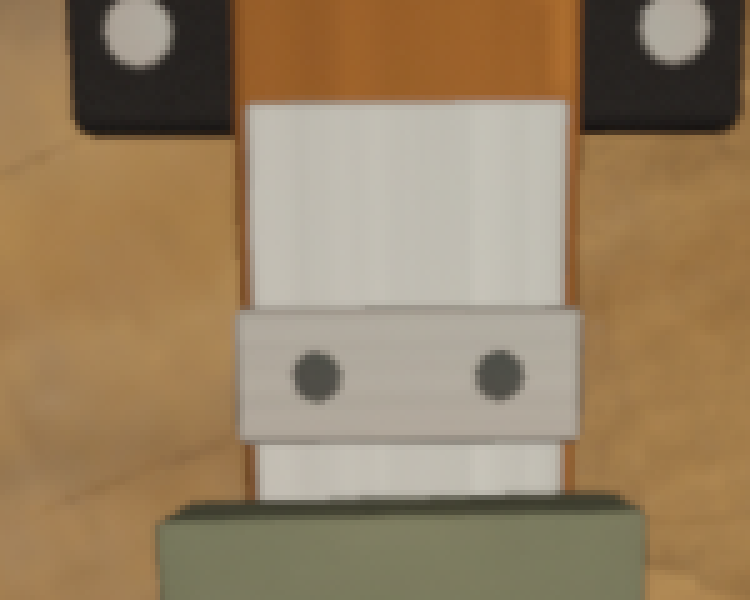

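The crop shows the stop spanning crop columns 238–580, with its inner edge at row 439. The stone's front spans 160–643 at row 516, almost parallel to the stop. I compare their lateral positions and distance.

Run:
```python
from h import *
p=np.load('wrist4.npy',allow_pickle=True).item()
def f(n,c,r,z):
    q=onz(p,(170+c/5-.4,40+r/5-.4),z)*1e3;print(n,round(U@q[:2],1),round(V@q[:2],1))
c=ray(p,(0,0))[0]*1e3;print('cam',U@c[:2],V@c[:2],c[2])
f('stop in L',238,440,.036);f('stop in R',580,438,.036)
f('stone top L',160,519,.084);f('stone top R',643,513,.084)
f('stone bot L',182,503,.062);f('stone bot R',622,496,.062)
f('plate L',246,101,.024);f('plate R',568,101,.024);f('plate low L',258,495,.024);f('plate low R',563,490,.024)
f('beam L',232,60,.02);f('beam R',582,60,.02);f('beam l L',247,480,.02);f('beam l R',573,480,.02)
```

```text
cam 458.9198090207045 112.41029674876896 227.7992122531177
stop in L 466.7 91.0
stop in R 466.5 132.5
stone top L 471.9 89.0
stone top R 471.4 133.5
stone bot L 472.2 87.8
stone bot R 471.5 134.4
plate L 426.4 91.9
plate R 426.5 131.4
plate low L 474.2 92.1
plate low R 473.6 131.7
beam L 421.0 89.9
beam R 421.1 133.4
beam l L 472.5 90.3
beam l R 472.6 133.4
```

```bash
python3 -c "
from h import *
plan(uv(503,113.6,53),157.5,8,n=5)"
```

```text
dpos mm [-21.3   9.1 -28.7] rot [-0.     0.141  0.007]
[[4.6, 0.1, 5.7, -0.0001, 0.0283, 0.0014], [4.5, 0.1, 5.9, -0.0001, 0.0283, 0.0014], [4.3, 0.1, 6.0, -0.0001, 0.0283, 0.0014], [4.1, 0.1, 6.1, -0.0001, 0.0283, 0.0014], [4.0, 0.1, 6.2, -0.0001, 0.0283, 0.0014]]
```

Request:
play_rows:
  moves:
    - [[4.6, 0.1, 5.7, 0, 0.028, 0.0015], [4.5, 0.1, 5.9, 0, 0.028, 0.0015], [4.3, 0.1, 6, 0, 0.028, 0.0015], [4.1, 0.1, 6.1, 0, 0.028, 0.0015], [4, 0.1, 6.2, 0, 0.028, 0.0015]]

```text
time_s: 6.75
position: [0.508, -0.0827, 0.0516]
tcp_rot: [[-0.914, 0.383, -0.131], [0.38, 0.924, 0.054], [0.141, -0.001, -0.99]]
force: [0.0, -0.3, -3.5]
opening: 0.529
grasp_force: 29.8
```

Request:
play_rows:
  moves:
    - [[0, 0, 0, 0, 0, 0], [0, 0, 0, 0, 0, 0], [0, 0, 0, 0, 0, 0]]

```text
time_s: 7.05
position: [0.5082, -0.0828, 0.0519]
tcp_rot: [[-0.915, 0.383, -0.129], [0.379, 0.924, 0.053], [0.139, -0.001, -0.99]]
force: [-0.7, -0.3, -4.6]
opening: 0.531
grasp_force: 29.8
```

```bash
python3 -c "
from h import *
st()
import time
for i in range(3): bot.capture('top'); st()
plan(uv(508,113.6,52.5),157.5,8,n=5)"
```

```text
t 7.05 u 502.22 v 113.64 z 51.9 yaw 157.47 tilt 8.01 F_uvz [-0.6 -0.6 -4.6] M [-0.08 -0.18 -0.  ]
t 7.1 u 502.27 v 113.6 z 52.0 yaw 157.46 tilt 8.0 F_uvz [ 0.6 -0.1 -3.2] M [-0.07 -0.16 -0.04]
t 7.15 u 502.23 v 113.62 z 52.05 yaw 157.47 tilt 8.0 F_uvz [-0.   0.3 -1.7] M [-0.08 -0.15  0.06]
t 7.2 u 502.28 v 113.62 z 52.1 yaw 157.46 tilt 7.99 F_uvz [ 0.5 -0.5 -3. ] M [-0.05 -0.14  0.02]
dpos mm [ 5.3 -2.2  0.4] rot [-0.     0.    -0.001]
[[-1.1, 0.0, -0.2, -0.0001, 0.0, -0.0001], [-1.1, 0.0, -0.2, -0.0001, 0.0, -0.0001], [-1.1, 0.0, -0.2, -0.0001, 0.0, -0.0001], [-1.1, 0.0, -0.2, -0.0001, 0.0, -0.0001], [-1.1, 0.0, -0.2, -0.0001, 0.0, -0.0001]]
```

Request:
play_rows:
  moves:
    - [[-1.5, 0, -0.2, 0, 0, 0], [-1.5, 0, -0.2, 0, 0, 0], [-1.5, 0, -0.2, 0, 0, 0], [-1, 0, -0.1, 0, 0, 0], [0, 0, 0, 0, 0, 0]]

```text
time_s: 7.7
position: [0.5135, -0.085, 0.0518]
tcp_rot: [[-0.915, 0.383, -0.129], [0.38, 0.924, 0.053], [0.139, -0.001, -0.99]]
force: [0.5, -0.5, -3.4]
opening: 0.531
grasp_force: 29.8
```

Request:
play_rows:
  moves:
    - [[-0.5, 0, -0.1, 0, 0, 0], [-0.5, 0, -0.1, 0, 0, 0], [0, 0, 0, 0, 0, 0]]

```text
time_s: 8.0
position: [0.5143, -0.0853, 0.0519]
tcp_rot: [[-0.915, 0.383, -0.129], [0.38, 0.924, 0.053], [0.139, -0.001, -0.99]]
force: [-0.0, -0.6, -3.8]
opening: 0.528
grasp_force: 29.8
```

Request:
play_rows:
  moves:
    - [[-0.5, 0, -0.1, 0, 0, 0], [-0.5, 0, -0.1, 0, 0, 0], [0, 0, 0, 0, 0, 0]]

```text
time_s: 8.3
position: [0.5152, -0.0857, 0.0519]
tcp_rot: [[-0.915, 0.383, -0.129], [0.38, 0.924, 0.053], [0.139, -0.001, -0.99]]
force: [0.1, -0.2, -3.1]
opening: 0.533
grasp_force: 29.8
```

Request:
play_rows:
  moves:
    - [[-0.5, 0, -0.1, 0, 0, 0], [-0.5, 0, -0.1, 0, 0, 0], [0, 0, 0, 0, 0, 0]]

```text
time_s: 8.6
position: [0.5162, -0.0861, 0.052]
tcp_rot: [[-0.915, 0.383, -0.129], [0.379, 0.924, 0.053], [0.139, -0.001, -0.99]]
force: [0.3, 0.5, -2.8]
opening: 0.53
grasp_force: 29.8
```

```bash
python3 -c "
from h import *
st()"
```

```text
t 8.6 u 510.87 v 113.52 z 52.0 yaw 157.47 tilt 8.01 F_uvz [ 0.1  0.6 -2.8] M [-0.08 -0.16  0.02]
```

Request:
play_rows:
  moves:
    - [[-0.5, 0, -0.1, 0, 0, 0], [0, 0, 0, 0, 0, 0]]

```text
time_s: 8.8
position: [0.5166, -0.0863, 0.052]
tcp_rot: [[-0.915, 0.383, -0.129], [0.38, 0.924, 0.053], [0.139, -0.001, -0.99]]
force: [-0.2, 0.5, -4.0]
opening: 0.525
grasp_force: 29.8
```

Request:
play_rows:
  moves:
    - [[-0.5, 0, -0.1, 0, 0, 0], [0, 0, 0, 0, 0, 0]]

```text
time_s: 9.0
position: [0.5171, -0.0865, 0.052]
tcp_rot: [[-0.915, 0.383, -0.129], [0.38, 0.924, 0.053], [0.139, -0.001, -0.99]]
force: [0.3, -0.4, -2.7]
opening: 0.533
grasp_force: 29.8
```

Request:
play_rows:
  moves:
    - [[-0.5, 0, -0.1, 0, 0, 0], [0, 0, 0, 0, 0, 0]]

```text
time_s: 9.2
position: [0.5174, -0.0866, 0.0521]
tcp_rot: [[-0.915, 0.383, -0.129], [0.38, 0.924, 0.053], [0.14, -0.001, -0.99]]
force: [0.6, 0.7, -3.7]
opening: 0.534
grasp_force: 29.8
```

Request:
play_rows:
  moves:
    - [[-0.5, 0, -0.1, 0, 0, 0], [0, 0, 0, 0, 0, 0]]

```text
time_s: 9.4
position: [0.5175, -0.0866, 0.052]
tcp_rot: [[-0.914, 0.383, -0.13], [0.379, 0.924, 0.053], [0.141, -0.001, -0.99]]
force: [-0.8, 0.0, -3.3]
opening: 0.527
grasp_force: 29.8
```

```bash
python3 -c "
from h import *
st()"
```

```text
t 9.4 u 512.31 v 113.54 z 52.04 yaw 157.46 tilt 8.08 F_uvz [-0.8 -0.3 -3.3] M [-0.05 -0.01 -0.02]
```

Contact comes at u≈512.1: the tool stops keeping up with the commands and the moment changes. I push about 12 mm past it, watching the measured pose.

Request:
play_rows:
  moves:
    - [[-1, 0, -0.14, 0, 0, 0], [-1, 0, -0.14, 0, 0, 0], [-1, 0, -0.14, 0, 0, 0], [-1, 0, -0.14, 0, 0, 0], [0, 0, 0, 0, 0, 0]]

```text
time_s: 9.9
position: [0.5211, -0.0881, 0.052]
tcp_rot: [[-0.914, 0.383, -0.13], [0.379, 0.924, 0.054], [0.141, -0.0, -0.99]]
force: [-3.1, 1.5, -2.6]
opening: 0.524
grasp_force: 29.8
```

```bash
python3 -c "
from h import *
st()"
```

```text
t 9.9 u 516.18 v 113.56 z 52.01 yaw 157.46 tilt 8.11 F_uvz [-3.4  0.3 -2.6] M [ 0.15  0.4  -0.07]
```

Request:
play_rows:
  moves:
    - [[-1.2, 0, -0.17, 0, 0, 0], [-1.2, 0, -0.17, 0, 0, 0], [-1.2, 0, -0.17, 0, 0, 0], [-1.2, 0, -0.17, 0, 0, 0], [-1.2, 0, -0.17, 0, 0, 0]]

```text
time_s: 10.4
position: [0.5263, -0.0902, 0.052]
tcp_rot: [[-0.914, 0.383, -0.132], [0.379, 0.924, 0.054], [0.142, -0.0, -0.99]]
force: [-4.2, 2.5, -1.8]
opening: 0.526
grasp_force: 29.8
```

Request:
play_rows:
  moves:
    - [[0, 0, 0, 0, 0, 0], [0, 0, 0, 0, 0, 0]]

```text
time_s: 10.6
position: [0.5262, -0.0901, 0.052]
tcp_rot: [[-0.914, 0.383, -0.132], [0.379, 0.924, 0.054], [0.142, -0.0, -0.99]]
force: [-5.2, 2.8, -2.0]
opening: 0.528
grasp_force: 29.8
```

```bash
python3 -c "
from h import *
st()
for i in range(4): bot.capture('top'); st()
p=bot.capture('wrist');np.save('wrist5.npy',p,allow_pickle=True)
cv2.imwrite('pics/w5c.png',cv2.resize(p['image'][60:200,170:330],(640,560),interpolation=cv2.INTER_NEAREST))
"
```

```text
t 10.6 u 521.61 v 113.58 z 51.98 yaw 157.47 tilt 8.19 F_uvz [-5.9  0.7 -2. ] M [ 0.41  0.73 -0.03]
t 10.65 u 521.58 v 113.56 z 51.95 yaw 157.46 tilt 8.19 F_uvz [-6.   1.4 -1.1] M [ 0.47  0.77 -0.02]
t 10.7 u 521.61 v 113.58 z 52.0 yaw 157.47 tilt 8.19 F_uvz [-5.8  0.3 -0.9] M [ 0.38  0.66 -0.07]
t 10.75 u 521.61 v 113.56 z 51.96 yaw 157.46 tilt 8.19 F_uvz [-5.6  0.5 -1.4] M [ 0.41  0.71 -0.06]
t 10.8 u 521.6 v 113.57 z 51.99 yaw 157.47 tilt 8.19 F_uvz [-6.3  1.  -2.4] M [ 0.39  0.7  -0.04]
```

View pics/w5c.png

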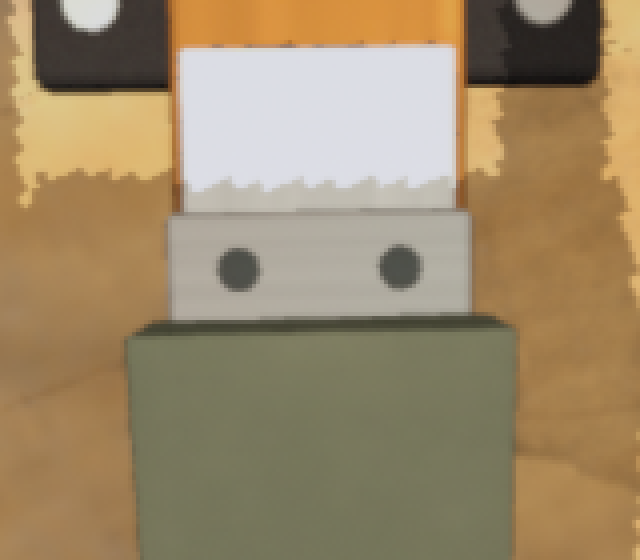

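The stone's stop-side end now lies just inside the stop's inner edge (crop row 320), and its sides look slightly rotated. I measure the yaw from the side edges.

Run:
```python
from h import *
from scipy.optimize import least_squares
p=np.load('wrist5.npy',allow_pickle=True).item();im=p['image'].astype(float)
h=(im[:,:,2]-im[:,:,1])  # red-green: bench positive, stone negative
L=[];Rr=[]
rows=range(150,206,4)
for r in rows:
    row=h[r-1:r+2].mean(0)
    d=np.diff(row)
    l=195+np.argmin(d[195:225])+.5; q=285+np.argmax(d[285:318])+.5
    L.append(l);Rr.append(q)
print(L);print(Rr)
s=bot.read_state();T=np.array(s['position']);R=np.array(s['tcp_rot'])
# stone top-edge plane in tool frame: points (x, +-23, -4) ; params: dx dummy, yaw, lateral, cam lateral none
def side(yaw,lat,zt,sgn,rows):
    xs=np.linspace(-20,60,60);c,sn=np.cos(yaw),np.sin(yaw)
    P=np.c_[xs*c-sgn*23*sn,xs*sn+sgn*23*c+lat,np.full(60,zt)]/1e3
    q=proj(p,P@R.T+T);o=np.argsort(q[:,1]);return np.interp(list(rows),q[o,1],q[o,0])
f=lambda a:np.r_[side(a[0],a[1],a[2],-1,rows)-L,side(a[0],a[1],a[2],1,rows)-Rr]
f2=lambda a:np.r_[side(a[0],a[1],a[2],1,rows)-L,side(a[0],a[1],a[2],-1,rows)-Rr]
for g in (f,f2):
    r=least_squares(g,[0,0,-4],loss='soft_l1');print(np.degrees(r.x[0]),r.x[1:],r.cost)
# holder axis: plate edges
st()
for nm,(c0,r0,c1,r1,z) in {'plateL':(180,50,183,205,.024),'plateR':(455,47,455,205,.024),'beamL':(170,10,175,200,.02),'beamR':(466,10,466,200,.02)}.items():
    a=onz(p,(170+c0/4-.4,60+r0/4-.4),z);b=onz(p,(170+c1/4-.4,60+r1/4-.4),z);d=b-a;print(nm,np.degrees(np.arctan2(d[1],d[0])))
```

```text
[np.float64(200.5), np.float64(201.5), np.float64(201.5), np.float64(201.5), np.float64(202.5), np.float64(202.5), np.float64(202.5), np.float64(202.5), np.float64(203.5), np.float64(203.5), np.float64(203.5), np.float64(204.5), np.float64(204.5), np.float64(204.5)]
[np.float64(298.5), np.float64(298.5), np.float64(298.5), np.float64(298.5), np.float64(298.5), np.float64(298.5), np.float64(297.5), np.float64(297.5), np.float64(297.5), np.float64(297.5), np.float64(297.5), np.float64(297.5), np.float64(297.5), np.float64(297.5)]
-1.205861052807155 [-0.98533708 -0.18727217] 1.4366008681898172
539.8813982423002 [-1.73366828 -4.55365085] 8.794601123118287
t 10.85 u 521.61 v 113.56 z 51.98 yaw 157.46 tilt 8.19 F_uvz [-5.8  0.4 -1. ] M [ 0.37  0.74 -0.06]
plateL -22.09120579373996
plateR -21.9548963491241
beamL -21.718897428421833
beamR -21.90507439294114
```

Request:
play_rows:
  moves:
    - [[-0.9, 0, -0.13, 0, 0, 0.004], [-0.9, 0, -0.13, 0, 0, 0.004], [-0.9, 0, -0.13, 0, 0, 0], [0, 0, 0, 0, 0, 0], [0, 0, 0, 0, 0, 0]]

```text
time_s: 11.35
position: [0.5282, -0.0906, 0.052]
tcp_rot: [[-0.911, 0.39, -0.133], [0.386, 0.921, 0.055], [0.144, -0.001, -0.99]]
force: [-5.8, 4.1, -0.3]
opening: 0.525
grasp_force: 29.9
```

```bash
python3 -c "
from h import *
st()
for i in range(4): bot.capture('top'); st()
"
```

```text
t 11.35 u 523.7 v 113.9 z 51.95 yaw 157.02 tilt 8.26 F_uvz [-6.9  1.6 -0.3] M [ 0.65  0.72 -0.04]
t 11.4 u 523.67 v 113.88 z 51.97 yaw 157.02 tilt 8.27 F_uvz [-6.7  1.3 -1.2] M [0.64 0.75 0.05]
t 11.45 u 523.68 v 113.88 z 51.96 yaw 157.02 tilt 8.26 F_uvz [-5.8  1.5 -1.4] M [0.71 0.76 0.  ]
t 11.5 u 523.67 v 113.88 z 51.97 yaw 157.02 tilt 8.27 F_uvz [-6.   1.5 -0.4] M [0.67 0.76 0.05]
t 11.55 u 523.66 v 113.89 z 51.95 yaw 157.02 tilt 8.27 F_uvz [-6.1  2.3 -0.4] M [0.67 0.78 0.03]
```

Request:
play_rows:
  moves:
    - [[-0.8, -0.3, -0.1, 0, 0, 0], [0, 0, 0, 0, 0, 0], [0, 0, 0, 0, 0, 0]]

```text
time_s: 11.85
position: [0.5287, -0.0908, 0.0519]
tcp_rot: [[-0.911, 0.39, -0.133], [0.386, 0.921, 0.056], [0.144, -0.001, -0.99]]
force: [-5.2, 5.1, 0.3]
opening: 0.525
grasp_force: 29.9
```

Request:
play_rows:
  moves:
    - [[0.3, 0, 1.1, 0, -0.015, 0], [0.35, 0, 1.3, 0, -0.02, 0], [0.35, 0, 1.3, 0, -0.02, 0], [0, 0, 0, 0, 0, 0]]

```text
time_s: 12.25
position: [0.5271, -0.0903, 0.0485]
tcp_rot: [[-0.917, 0.39, -0.082], [0.389, 0.921, 0.034], [0.089, -0.001, -0.996]]
force: [-4.5, 4.8, 0.3]
opening: 0.529
grasp_force: 29.9
```

```bash
python3 -c "
from h import *
st()
for i in range(2): bot.capture('top'); st()
p=bot.capture('wrist');np.save('wrist6.npy',p,allow_pickle=True)
cv2.imwrite('pics/w6c.png',cv2.resize(p['image'][60:200,170:330],(640,560),interpolation=cv2.INTER_NEAREST))
"
```

```text
t 12.25 u 522.53 v 113.74 z 48.46 yaw 157.03 tilt 5.11 F_uvz [-6.   2.7  0.3] M [0.75 0.71 0.08]
t 12.3 u 522.88 v 113.73 z 48.55 yaw 157.03 tilt 5.09 F_uvz [-7.1  3.2 -0.2] M [0.79 0.75 0.06]
t 12.35 u 523.03 v 113.74 z 48.52 yaw 157.03 tilt 5.09 F_uvz [-6.2  2.6 -0.6] M [0.74 0.73 0.03]
```

View pics/w6c.png

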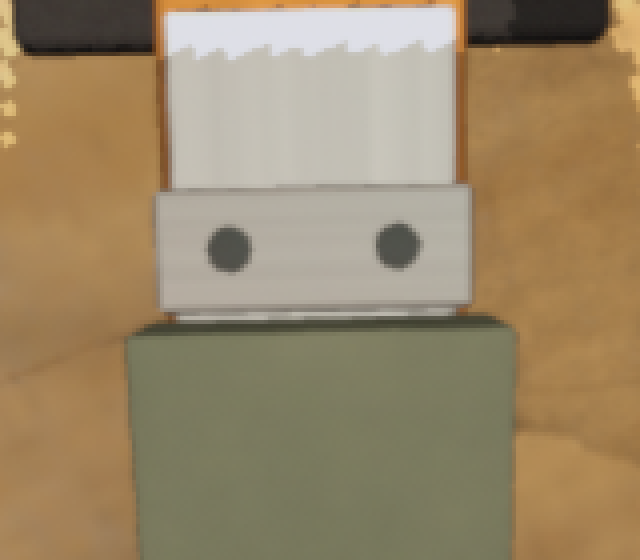

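The stop-side end has cleared the stop: a sliver of plate shows at crop row 315, and the edges are parallel. I check the lateral centring before the last lowering.

Run:
```python
from h import *
st();p=np.load('wrist6.npy',allow_pickle=True).item()
def f(n,c,r,z):
    q=onz(p,(170+c/4-.4,60+r/4-.4),z)*1e3;print(n,round(U@q[:2],1),round(V@q[:2],1))
f('stop L',159,309,.036);f('stop R',471,303,.036)
f('stone top L',127,337,.056);f('stone top R',515,328,.056)
f('stone low L',142,555,.0525);f('stone low R',515,555,.0525)
```

```text
t 12.4 u 523.06 v 113.75 z 48.55 yaw 157.03 tilt 5.09 F_uvz [-6.2  2.9 -1.3] M [0.79 0.72 0.08]
stop L 466.7 91.3
stop R 466.6 132.2
stone top L 470.2 90.2
stone top R 470.0 135.1
stone low L 496.5 90.3
stone low R 497.3 135.8
```

Request:
play_rows:
  moves:
    - [[0.4, -0.3, 1.2, 0, -0.022, 0], [0.4, -0.3, 1.2, 0, -0.022, 0], [0.4, -0.3, 1.2, 0, -0.022, 0], [0.4, 0, 1.2, 0, -0.022, 0], [0, 0, 0, 0, 0, 0]]

```text
time_s: 12.9
position: [0.5253, -0.0905, 0.0435]
tcp_rot: [[-0.921, 0.39, -0.001], [0.39, 0.921, -0.001], [0.001, -0.001, -1.0]]
force: [-4.2, 5.5, -1.8]
opening: 0.529
grasp_force: 29.9
```

```bash
python3 -c "
from h import *
st()
for i in range(3): bot.capture('top'); st()
"
```

```text
t 12.9 u 520.93 v 112.85 z 43.52 yaw 157.03 tilt 0.03 F_uvz [-5.9  3.5 -1.8] M [0.84 0.72 0.02]
t 12.95 u 520.98 v 112.87 z 43.54 yaw 157.03 tilt 0.07 F_uvz [-6.1  3.6 -1.2] M [0.88 0.79 0.07]
t 13.0 u 521.01 v 112.86 z 43.55 yaw 157.03 tilt 0.07 F_uvz [-5.6  2.9 -2. ] M [0.84 0.77 0.09]
t 13.05 u 521.06 v 112.86 z 43.53 yaw 157.03 tilt 0.08 F_uvz [-5.   2.2 -1.6] M [0.87 0.76 0.07]
```

Request:
play_rows:
  moves:
    - [[0, 0, 0.4, 0, 0, 0], [0, 0, 0.3, 0, 0, 0], [0, 0, 0, 0, 0, 0]]

```text
time_s: 13.35
position: [0.5255, -0.0908, 0.0431]
tcp_rot: [[-0.921, 0.39, -0.001], [0.39, 0.921, -0.001], [0.001, -0.001, -1.0]]
force: [-4.8, 4.3, -0.4]
opening: 0.531
grasp_force: 29.8
```

Request:
play_rows:
  moves:
    - [[0, 0, 0.3, 0, 0, 0], [0, 0, 0, 0, 0, 0]]

```text
time_s: 13.55
position: [0.5255, -0.0908, 0.043]
tcp_rot: [[-0.921, 0.39, -0.001], [0.39, 0.921, -0.001], [0.001, -0.001, -1.0]]
force: [-5.2, 5.1, 2.0]
opening: 0.526
grasp_force: 29.8
```

```bash
python3 -c "
from h import *
st()
for i in range(2): bot.capture('top'); st()
"
```

```text
t 13.55 u 521.27 v 112.73 z 43.02 yaw 157.02 tilt 0.05 F_uvz [-6.7  2.8  2. ] M [0.84 0.92 0.01]
t 13.6 u 521.26 v 112.73 z 43.05 yaw 157.02 tilt 0.05 F_uvz [-6.8  2.5  2.8] M [ 0.77  0.91 -0.02]
t 13.65 u 521.25 v 112.72 z 43.02 yaw 157.02 tilt 0.05 F_uvz [-7.1  1.5  2.5] M [ 0.87  0.87 -0.06]
```

Request:
play_rows:
  moves:
    - [[0.4, 0, 0, 0, 0, 0], [0.4, 0, 0, 0, 0, 0], [0.4, 0, 0, 0, 0, 0], [0.3, 0, 0, 0, 0, 0], [0, 0, 0, 0, 0, 0]]

```text
time_s: 14.15
position: [0.5252, -0.0906, 0.043]
tcp_rot: [[-0.921, 0.39, 0.001], [0.39, 0.921, -0.002], [-0.001, -0.001, -1.0]]
force: [-4.2, 4.7, 0.9]
opening: 0.531
grasp_force: 29.8
```

```bash
python3 -c "
from h import *
st()
for i in range(2): bot.capture('top'); st()
p=bot.capture('wrist');np.save('wrist7.npy',p,allow_pickle=True)
cv2.imwrite('pics/w7c.png',cv2.resize(p['image'][60:200,170:330],(640,560),interpolation=cv2.INTER_NEAREST))
"
```

```text
t 14.15 u 520.86 v 112.71 z 43.05 yaw 157.02 tilt -0.08 F_uvz [-5.7  2.8  0.9] M [0.68 0.71 0.12]
t 14.2 u 520.89 v 112.71 z 43.07 yaw 157.02 tilt -0.09 F_uvz [-5.8  2.3  1. ] M [0.75 0.66 0.04]
t 14.25 u 520.84 v 112.69 z 43.02 yaw 157.01 tilt -0.08 F_uvz [-5.1  3.  -0.8] M [0.71 0.66 0.01]
```

View pics/w7c.png

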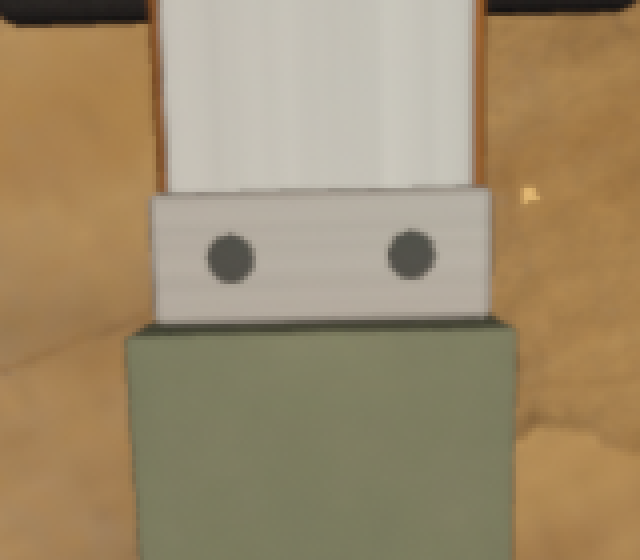

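The stone is flat and parallel to the stop, with its front edge at crop rows 325–319 and the stop's edge at 322–316. It is also centred, at column 321.5 against 322.5. I ease back a little more so that the stop takes the spring load.

Request:
play_rows:
  moves:
    - [[0.4, 0, 0, 0, 0, 0], [0.4, 0, 0, 0, 0, 0], [0, 0, 0, 0, 0, 0], [0, 0, 0, 0, 0, 0]]

```text
time_s: 14.7
position: [0.5251, -0.0906, 0.043]
tcp_rot: [[-0.921, 0.391, 0.002], [0.391, 0.921, -0.002], [-0.003, -0.001, -1.0]]
force: [-2.6, 4.9, 0.6]
opening: 0.529
grasp_force: 29.8
```

Run:
```python
from h import *
st()
for i in range(2): bot.capture('top'); st()
p=np.load('wrist7.npy',allow_pickle=True).item()
def f(n,c,r,z):
    q=onz(p,(170+c/4-.4,60+r/4-.4),z)*1e3;print(n,round(U@q[:2],1),round(V@q[:2],1))
f('stop L',156,322,.036);f('stop R',490,316,.036)
f('stone top L',127,337,.046);f('stone top R',515,328,.046)
f('stone bot L',135,325,.036);f('stone bot R',507,318,.036)
f('stone low L',140,555,.046);f('stone low R',515,555,.046)
```

```text
t 14.7 u 520.82 v 112.68 z 43.03 yaw 157.01 tilt -0.18 F_uvz [-4.2  3.6  0.6] M [0.81 0.51 0.03]
t 14.75 u 520.86 v 112.69 z 43.04 yaw 157.01 tilt -0.18 F_uvz [-4.   2.8  0.3] M [0.82 0.44 0.05]
t 14.8 u 520.82 v 112.69 z 43.03 yaw 157.01 tilt -0.18 F_uvz [-4.3  3.4  0.2] M [0.77 0.41 0.04]
stop L 466.7 91.3
stop R 466.6 132.4
stone top L 467.5 89.2
stone top R 467.2 134.0
stone bot L 467.0 88.7
stone bot R 466.9 134.5
stone low L 493.6 89.3
stone low R 494.4 134.6
```

Request:
play_rows:
  moves:
    - [[0.5, 0.2, 0, 0, 0, 0], [0.5, 0.2, 0, 0, 0, 0], [0.5, 0, 0, 0, 0, 0], [0.4, 0, 0, 0, 0, 0], [0, 0, 0, 0, 0, 0]]

```text
time_s: 15.3
position: [0.5251, -0.0906, 0.0431]
tcp_rot: [[-0.921, 0.391, 0.006], [0.391, 0.921, -0.004], [-0.007, -0.001, -1.0]]
force: [2.4, 2.0, -2.3]
opening: 0.527
grasp_force: 29.8
```

Run:
```python
from h import *
st()
for i in range(2): bot.capture('top'); st()
```

```text
t 15.3 u 520.78 v 112.7 z 43.08 yaw 157.0 tilt -0.4 F_uvz [ 1.5  2.7 -2.3] M [ 0.45 -0.3   0.01]
t 15.35 u 520.77 v 112.7 z 43.08 yaw 157.0 tilt -0.4 F_uvz [ 0.9  2.1 -2.9] M [ 0.34 -0.35 -0.01]
t 15.4 u 520.75 v 112.7 z 43.08 yaw 157.01 tilt -0.39 F_uvz [ 2.2  2.2 -2.6] M [ 0.34 -0.42  0.01]
```

Request:
play_rows:
  moves:
    - [[-0.4, 0.2, 0.2, 0, 0.004, 0], [0, 0.1, 0.2, 0, 0.003, 0], [0, 0, 0, 0, 0, 0], [0, 0, 0, 0, 0, 0]]

```text
time_s: 15.8
position: [0.5251, -0.0906, 0.043]
tcp_rot: [[-0.921, 0.391, -0.001], [0.391, 0.921, -0.001], [0.001, -0.002, -1.0]]
force: [3.0, 0.1, 3.3]
opening: 0.53
grasp_force: 29.8
```

Run:
```python
from h import *
st()
for i in range(2): bot.capture('top'); st()
```

```text
t 15.8 u 520.78 v 112.74 z 43.02 yaw 157.01 tilt 0.04 F_uvz [2.7 1.2 3.3] M [-0.05 -0.45  0.05]
t 15.85 u 520.77 v 112.75 z 43.01 yaw 157.01 tilt 0.04 F_uvz [ 2.1 -0.1  2.8] M [-0.12 -0.58  0.1 ]
t 15.9 u 520.8 v 112.73 z 43.03 yaw 157.01 tilt 0.03 F_uvz [2.8 0.2 3.8] M [-0.12 -0.53  0.02]
```

Forces are small, and the stone is flat, against the stop and centred. I release it gently and retreat upwards.

Request:
play_rows:
  moves:
    - [[0, 0, 0, 0, 0, 0], [0, 0, 0, 0, 0, 0], [0, 0, 0, 0, 0, 0], [0, 0, 0, 0, 0, 0]]
  fingers: 0.5

```text
time_s: 16.3
position: [0.5228, -0.0894, 0.042]
tcp_rot: [[-0.921, 0.39, -0.006], [0.39, 0.921, 0.001], [0.006, -0.002, -1.0]]
force: [-0.0, 0.4, 0.1]
opening: 0.73
grasp_force: 0.0
```

Request:
play_rows:
  moves:
    - [[0, 0, -10, 0, 0, 0], [0, 0, -25, 0, 0, 0], [0, 0, -40, 0, 0, 0], [0, 0, -40, 0, 0, 0], [0, 0, -40, 0, 0, 0]]

```text
time_s: 16.8
position: [0.5239, -0.0895, 0.1994]
tcp_rot: [[-0.921, 0.39, -0.005], [0.39, 0.921, 0.0], [0.005, -0.002, -1.0]]
force: [1.0, 0.2, 0.5]
opening: 0.747
grasp_force: 0.0
```

Request:
play_rows:
  moves:
    - [[40, 0, 0, 0, 0, 0], [40, 0, 0, 0, 0, 0], [0, 0, 0, 0, 0, 0], [0, 0, 0, 0, 0, 0]]

```text
time_s: 17.2
position: [0.4502, -0.0581, 0.1985]
tcp_rot: [[-0.921, 0.39, -0.004], [0.39, 0.921, -0.0], [0.003, -0.002, -1.0]]
force: [0.8, -0.8, 0.9]
opening: 0.747
grasp_force: 0.0
```

Run:
```python
from h import *
st()
p=bot.capture('wrist');q=bot.capture('top');np.save('w8.npy',p,allow_pickle=True)
a=p['image'];b=cv2.resize(q['image'][150:260,230:340],(384,384),interpolation=cv2.INTER_CUBIC)
cv2.imwrite('pics/f8.png',cv2.resize(np.hstack([a,b]),(800,343)))
for nm,c in (('wrist',p),('top',q)):
  for r in bot.silhouettes(c,'stone')[:4]:
    ys,xs=np.nonzero(r['pixels']); w=np.array([onz(c,(x,y),.046)[:2] for x,y in zip(xs,ys)],np.float32)
    m=cv2.minAreaRect(w);cc=np.array(m[0])*1e3;print(nm,r['confidence'],'u',U@cc,'v',V@cc,m[1],m[2])
```

```text
t 17.2 u 439.19 v 114.74 z 198.51 yaw 157.04 tilt 0.18 F_uvz [ 1.1 -0.5  0.9] M [ 0.   -0.03 -0.02]
wrist 0.87 u 473.8833770457826 v 351.3612704262569 (0.0464840829372406, 0.020212383940815926) 47.9468994140625
wrist 0.79 u 514.2759642072833 v 111.53452965137235 (0.04653889313340187, 0.10448028892278671) 68.39474487304688
wrist 0.75 u 479.8016491889286 v 237.61417895676163 (0.03337816894054413, 0.06370799243450165) 21.5367488861084
top 0.84 u 504.4820802391209 v 385.1747626242843 (0.06853160262107849, 0.028351956978440285) 23.648645401000977
top 0.73 u 544.5497297070958 v 113.43632498547889 (0.04609864950180054, 0.0552087239921093) 67.98377990722656
top 0.64 u 490.38924604101123 v 250.55448580535344 (0.033602066338062286, 0.07123562693595886) 24.536319732666016
```

View pics/f8.png

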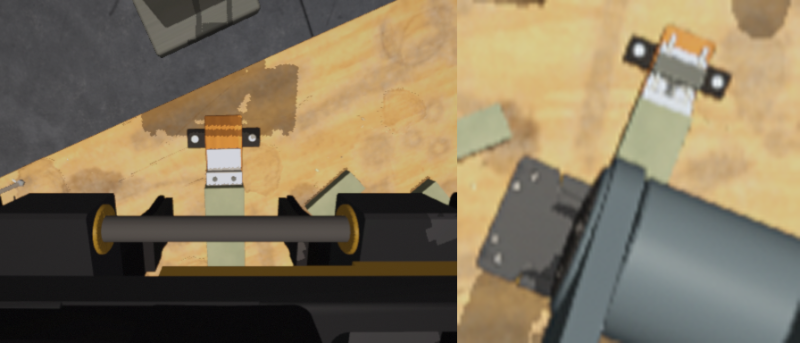

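The stone sits between stop and jaw. Its v is 111.5 against the holder's 111.8, and its angle is about -22° like the holder's.

```bash
python3 -c "
from h import *
print(bot.hand_in())"
```

```text
the job is handed in; nothing more can be done
None
```

The stone is in the holder and handed in: flat on the plate, straight, centred to within about 0.5 mm, and held between the jaw and the stop. The jaw was pushed about 12 of its 14 mm, and I saw no contact with the other things on the bench.

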